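Tighten the dough press's platen nut with the adjustable wrench

TASK

The adjustable wrench lies on the dough press's base with its jaws round the big hexagon nut, but they stand too wide. Roll the wrench's worm with a fingertip (do not push the jaw or the nut directly) until the jaws just fit the nut, then push the wrench's handle to turn the nut clockwise, seen from above, by about 30 degrees. Leave the wrench on the nut, and leave the other things where they are.

Things in the scene. Friction and masses are not known exactly. Their poses are not given: they have to be found in the camera images.
- worm_top (a point): Top of the ribbed steel worm in the adjustable wrench, which lies flat on the press base: a roller 26 mm in diameter, 18 mm wide, its axis level and across the handle. 58 mm above the counter, 8 mm above the wrench's head. Axes: x from the nut to the handle's end, z up. Nut's centre: 58 mm in -x. It is rigid: press on it lightly (5 to 20 N, or 1 to 2 mm below this point) for grip while drawing
- jaw (a joint): Travel of the wrench's sliding jaw in m: 0 wide open, starts at 0 to 0.002, against the nut at about 0.0068 (slack = 0.0068 minus this). A fingertip drawn over the worm's top towards the nut (-x) closes it, 1 mm per 6.5 mm drawn while the tip is over the worm's top; the other way opens it. Two or three strokes are usual. It stays where left; at the nut the tip just skids
- handle (a point): Middle of the wrench's handle, half-way up: on the centre line 190 mm from the nut's centre, 10 mm above the press base (40 mm above the counter; base top is 30 mm). Handle 26 mm wide, 14 mm high, 72 to 290 mm from the nut's centre, clear to both sides. 2 to 6 N across it turns the loose 0.8 kg wrench, which swings up to 5 degrees on the snug nut before the nut follows
- nut (a joint): Angle in rad of the big hexagon nut (36 mm across flats, 20 mm high, on a 22 mm stud) between the wrench's jaws: 0 at the start, growing clockwise seen from above. It stays where it is left

How it is judged (in metres and radians):
On the way, in this order (a step that is already met when the one before it is completed fails the run):
1. the worm is rolled until the jaws just fit the nut (slack under 2 mm), the nut not yet turned (value of joint jaw above 0.0048 m and value of joint nut below 0.2 rad), for 0.2 s.
2. the nut is turned clockwise by about 30 degrees (value of joint nut above 0.35 rad), for 0.2 s.
At the end, for the whole second after the job is handed in: The nut stands 19 to 41 degrees clockwise of its start (30 is asked), at rest; the jaws still fit it with under 2 mm of slack, and the wrench lies flat on the base round the nut (value of joint nut between 0.33 and 0.72 rad and value of joint jaw above 0.0048 m and velocity of joint nut below 0.05 rad/s and horizontal distance between mouth and nut below 0.012 m and height (world z) of handle between 0.03 and 0.055 m); the robot touches nothing.
It fails at once if the sliding jaw was pushed with the gripper instead of the worm (contact force between the fingers and jaw above 4 N).
It fails at once if the nut was turned with the gripper instead of the wrench (contact force between the fingers and nut above 4 N).
It fails at once if the nut was turned while the jaws stood wide (value of joint nut above 0.25 rad and value of joint jaw below 0.004 m).
It fails at once if a bystander (the small spanner, the spare nut or the cup) was knocked away (distance of any of spanner, spare_nut, shaker from where it was at the start of the episode above 0.03 m).
It also fails if it takes over 48 s, if anything falls off the work surface, if the arm or the gripper's body presses on something with over 40 N, if the wrist force passes 120 N, or if a joint passes its speed limit or range.

ROBOT

A 6-joint arm with a two-finger parallel gripper is mounted at the origin on the work surface. World frame = base frame: x ahead of the robot, y to its left, z up, the work surface at z = 0. Lengths are in m, angles in degrees, forces in N, time in s.
With the tool pointing down it reaches from about 0.25 to 0.725 m from the base axis. Payload 9.7 kg.
Tool frame: the origin (TCP) lies on the centre line of the jaws, within the pads' length; the fingertips stand bot.nose_length ahead of it and the grasp point (between the pads) lies 11 mm behind it (bot.nose_length is the distance from the TCP to the fingertips, in m); z points along the fingers, y is the line along which they close (so a half turn about z gives the same grasp; the last joint's range is limited). The gripper opens to 85 mm and grips with 20 to 120 N. Pads are 22 mm wide; open, the fingers measure 114 mm over their backs; the gripper's body (76 mm by 85 mm) begins 54 mm behind the grasp point. The pads swing forward as they close: fully open they stand 13 mm farther back than shut.
Start: joints at [66.807, 4.979, 10.078, 95.1, 0, 90], TCP at [0.217, 0.506, 0.239] pointing down, gripper open.
Joint ranges: [-179.16, 179.16], [-48.56, 103.87], [-65.8, 70.77], [-126.05, 130.52], [-82.76, 87.17], [-180, 180]. Speed limits (degrees/s): [127.2, 127.2, 147.25, 180, 180, 180].

INTERFACE

Orientations are given as [roll, pitch, yaw] about the fixed x, y, z axes, in that order (R = Rz(yaw) Ry(pitch) Rx(roll)).
In Python, from workcell import bot gives the robot as it stands. The module is installed in compiled form; this text tells all that it offers.
- The arm moves only by the shell command python3 -m inch 'ROWS' [OPENING] [FORCE]. ROWS is JSON, a list of rows, each a list of 4 numbers: the shift along the world's x, y, z in cm, then the turn about the world's z in degrees. A call has exactly 8 rows; each row is the pose to reach, as a shift and turn from the pose commanded when the call began; what a row does not reach only later rows make up. A row lasts 1/8 s, in which the tool goes at most 62.5 mm and 10.7 degrees, less where a joint would pass 70% of its speed; a pose out of reach is approached as far as the arm can. A call with a gripper value outside its range is refused whole. OPENING is the finger opening in cm, from 0 to 8.54, set as the call begins (- or left out, the last holds). The fingers move at their own pace and stop on an object; FORCE is the grip in N (left out, the last holds). Time passes only in rows, so rows that repeat a pose let the fingers close, or fill a call up. It gives the time, the measured TCP pose, the force, the opening and the grip force at its end, in the units of the state.
- bot.get_obs(): the state, without advancing time (a new reading comes with each control period).
- bot.camera(name): name is "scene" or "top" or "wrist"; returns a dict with "img" (420x560x3 uint8, red, green, blue), "fovy" (degrees; the focal length in pixels is half the picture's height over the tangent of half this angle, whatever the lens; pixels are square), "cx", "cy" (the principal point, pixels), "R" (3x3) and "t" (3): a world point X has camera coordinates R X + t; the wrist camera has in their place "mount" (4x4, takes a point from camera to tool coordinates, whose origin is the TCP and whose axes are the flange's). Camera axes: x right, y down, z forward; pixel columns grow to the right and rows downward; lengths in m; the calibration is good to about 2 mm. A picture is of the moment at which its call begins: read the wrist's pose just before it. There is no depth.
- bot.job_done(): hands the job in; it is judged then, once.
Trained networks look in a picture, given as the dict that the camera call returned (one of the last four; its "shot" number tells which), for a name from the list of things; names that differ only in an ending like _2 or _b are one class to them, and where a whole thing is asked for, a point or a joint stands for the part that bears it (a point fixed in the world has none). Each returns a list of dicts, best first, with "score" (0 to 1); they miss things now and then, are a little off and sometimes report something else, mostly with a low value. They report only what shows in the picture. A call takes as long as a camera call.
- bot.find_in(thing, picture): "point" ([column, row] in pixels, amid what is visible of it).
- bot.landmark_of(thing, picture): "point" ([column, row] in pixels: a listed point, or the origin of a listed thing).
The state is a dict: "time": time; "q": joint angles; "qd": joint speeds; "joint_efforts": joint torques, N m; "ee_pos": TCP position; "tcp_rot": TCP orientation; "wrist_force": force on the tool from outside, world axes, zero at the start; "torque": the same for the moment, N m; "opening": finger opening in m; "grasp_force": force on a finger pad.
Only numpy, scipy, OpenCV 4.12 (cv2) and the standard library are available. Lean on these libraries where they do the work, as an engineer would, in place of code of your own. Each camera call takes 0.05 s, during which the arm holds its last target. There are 200 camera calls.

## Working session

There is one attempt and no reset: what is moved stays moved. The work goes in short steps, Python scripts to look and compute and a shell command to move; the robot and the scene stay as the last step left them, time stands still between calls to the robot, and variables do not carry over. Pictures are saved under pics/ and viewed, at most 10 in all, crops included, and the job is handed in when it is done.

```bash
mkdir -p pics
cat > h.py <<'E'
import numpy as np, cv2
from workcell import bot
from scipy.spatial.transform import Rotation as Ro
def ray(c,px,o=None):
    f=c["img"].shape[0]/2/np.tan(np.radians(c["fovy"])/2)
    d=np.array([(px[0]-c["cx"])/f,(px[1]-c["cy"])/f,1])
    if "R" in c and c["R"] is not None:
        R=np.array(c["R"]);return -R.T@np.array(c["t"]),R.T@d
    M=np.array(c["mount"]);Rt=Ro.from_euler('xyz',o["tcp_rot"],degrees=True).as_matrix()
    return Rt@M[:3,3]+np.array(o["ee_pos"]),Rt@M[:3,:3]@d
def atz(c,px,z,o=None):
    p,d=ray(c,px,o);return p+d*(z-p[2])/d[2]
def save(c,n):cv2.imwrite("pics/"+n,c["img"][:,:,::-1])
E
python3 - <<'E'
from h import *
o=bot.get_obs();print(o,bot.nose_length)
for n in ["top","scene","wrist"]:
    o=bot.get_obs();c=bot.camera(n);save(c,n+"0.png")
    for t,z in [("worm_top",.058),("handle",.04),("nut",.05)]:
        for r in bot.landmark_of(t,c)[:2]: print(n,t,r,atz(c,r["point"],z,o).round(4))
    for r in bot.find_in("nut",c)[:3]: print(n,"find nut",r,atz(c,r["point"],.05,o).round(4))
E
```

```text
{'time': 0.0, 'q': array([6.68076878e+01, 5.01090370e+00, 1.00329177e+01, 9.50996478e+01,
       5.27138863e-04, 9.00001985e+01]), 'qd': array([-0.07174899,  0.06749423,  0.1104798 ,  0.03671828, -0.00489089,
        0.06782321]), 'joint_efforts': array([ 2.38837119e-04, -5.20383918e+01,  4.64801002e+01,  1.64500420e-02,
       -7.55460292e-05, -9.87996202e-06]), 'ee_pos': array([0.21650776, 0.50534418, 0.23857119]), 'tcp_rot': array([-1.79922366e+02, -5.26869429e-04,  1.56807489e+02]), 'wrist_force': array([-0.24683334, -0.24834445, -0.33382147]), 'torque': array([-0.01432423,  0.02205899, -0.02664362]), 'grasp_force': 0.0, 'opening': 0.08528586617141845} 0.008
top worm_top {'point': [329.1, 262.2], 'score': 0.62} [ 0.5266 -0.0735  0.058 ]
top handle {'point': [403.7, 237.7], 'score': 0.76} [ 0.5615 -0.1952  0.04  ]Traceback (most recent call last):
  File "<stdin>", line 6, in <module>
ValueError: it knows: handle, worm_top
```

Run:
```python
from h import *
for n in ["top","scene","wrist"]:
    o=bot.get_obs();c=bot.camera(n);save(c,n+"0.png")
    for t,z in [("worm_top",.058),("handle",.04)]:
        for r in bot.landmark_of(t,c)[:2]: print(n,t,r,atz(c,r["point"],z,o).round(4))
    try:
        for r in bot.find_in("nut",c)[:3]: print(n,"find nut",r,atz(c,r["point"],.05,o).round(4))
    except Exception as e: print(e)
```

```text
top handle {'point': [403.9, 235.4], 'score': 0.83} [ 0.5651 -0.1959  0.04  ]
top find nut {'point': [288.8, 276.4], 'score': 0.77} [ 0.509  -0.0122  0.05  ]
scene worm_top {'point': [218.5, 206.4], 'score': 0.84} [ 0.5316 -0.0764  0.058 ]
scene worm_top {'point': [148.6, 245.0], 'score': 0.2} [ 0.5885 -0.1936  0.058 ]
scene handle {'point': [146.1, 244.9], 'score': 0.83} [ 0.5635 -0.198   0.04  ]
scene find nut {'point': [249.6, 193.0], 'score': 0.53} [ 0.5008 -0.0147  0.05  ]
```

View pics/top0.png

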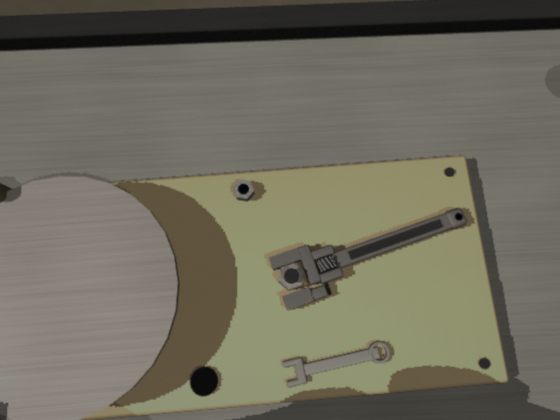

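View pics/scene0.png

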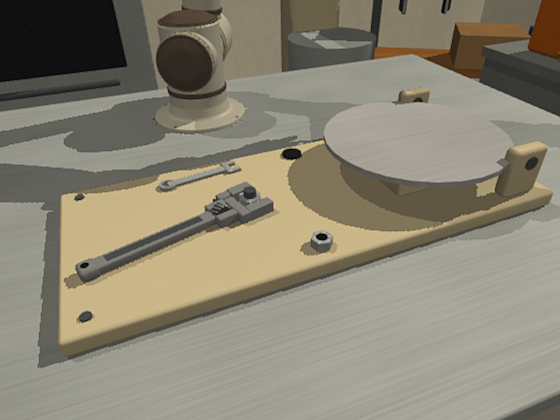

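The top view shows the wrench with its nut near (290,276), worm (327,264) and handle running up-right to (458,216). The spanner lies below it at (340,360) and the spare nut at (243,189). In the scene view the wrench lies flat from (90,268) to (250,200), which matches. Clockwise therefore means pushing the handle towards −x. I'll go above the worm with the fingers shut.

```bash
python3 -m inch '[[2.9,-5.5,0,-8],[5.8,-11,0,-16],[8.7,-16.5,0,-24],[11.6,-22,0,-32],[14.5,-27.5,0,-40],[17.4,-33,0,-48],[20.3,-38.5,0,-50],[23,-44,0,-50]]' 0 && python3 -m inch '[[2,-3.5,-2,0],[4,-7,-4,0],[6,-10.5,-6,0],[8.2,-14,-7,0],[8.2,-14,-7,0],[8.2,-14,-7,0],[8.2,-14,-7,0],[8.2,-14,-7,0]]' 0
cat > look.py <<'E'
from h import *
import sys
for n in ["wrist","top","scene"]:
    o=bot.get_obs();c=bot.camera(n);save(c,n+sys.argv[1]+".png")
    for t,z in [("worm_top",.058),("handle",.04)]:
        for r in bot.landmark_of(t,c)[:1]: print(n,t,r,atz(c,r["point"],z,o).round(4))
    for r in bot.find_in("nut",c)[:1]: print(n,"find nut",r,atz(c,r["point"],.05,o).round(4))
print(o["time"],o["ee_pos"],o["tcp_rot"],o["wrist_force"])
E
python3 look.py 1
```

```text
time: 1.75
ee_pos: [0.4473, 0.0635, 0.2395]
tcp_rot: [179.9, 0.0, 106.8]
wrist_force: [0.9, 0.0, 0.4]
opening: 0.0001
grasp_force: 0.0
time: 2.75
ee_pos: [0.5286, -0.0738, 0.1698]
tcp_rot: [180.0, 0.0, 106.9]
wrist_force: [-0.2, 0.1, -0.5]
opening: 0.0001
grasp_force: 0.0
wrist worm_top {'point': [273.4, 205.3], 'score': 0.67} [ 0.5238 -0.0716  0.058 ]
wrist handle {'point': [273.5, 344.7], 'score': 0.93} [ 0.561  -0.1963  0.04  ]
wrist find nut {'point': [273.0, 121.4], 'score': 0.66} [ 0.507  -0.0165  0.05  ]
top worm_top {'point': [327.0, 260.1], 'score': 0.94} [ 0.5299 -0.0706  0.058 ]
top find nut {'point': [291.8, 276.9], 'score': 0.65} [ 0.5081 -0.0167  0.05  ]
scene worm_top {'point': [220.9, 204.2], 'score': 0.96} [ 0.5269 -0.0713  0.058 ]
scene handle {'point': [146.9, 245.8], 'score': 0.69} [ 0.5661 -0.1971  0.04  ]
scene find nut {'point': [249.3, 191.6], 'score': 0.5} [ 0.4964 -0.0139  0.05  ]
3.15 [ 0.528607   -0.0744038   0.16930624] [1.79997152e+02 1.11674426e-03 1.06809261e+02] [0.27838641 0.32053031 0.40717895]
```

View pics/wrist1.png

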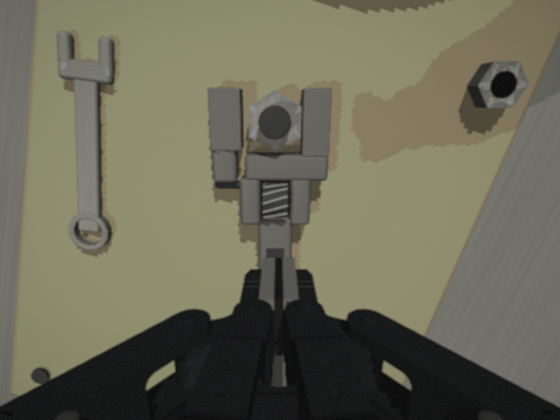

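The wrist view shows the wrench upright in the frame: nut at (275,121), worm at (275,200), sliding jaw to the left, all in line with the tool. The worm is at about (0.525, −0.0715). I'll descend on its handle side, just above contact.

```bash
python3 -m inch '[[-0.1,-0.6,-4,0],[-0.1,-0.6,-7,0],[-0.1,-0.6,-9.3,0],[-0.1,-0.6,-10,0],[-0.1,-0.6,-10.2,0],[-0.1,-0.6,-10.3,0],[-0.1,-0.6,-10.4,0],[-0.1,-0.6,-10.4,0]]' 0
```

```text
time: 4.35
ee_pos: [0.5281, -0.0805, 0.0659]
tcp_rot: [179.9, 0.0, 106.8]
wrist_force: [0.2, -0.0, 1.5]
opening: -0.0001
grasp_force: 0.8
```

```bash
python3 -m inch '[[0,0,-0.15,0],[0,0,-0.15,0],[-0.15,0.48,-0.15,0],[-0.29,0.96,-0.15,0],[-0.44,1.43,-0.15,0],[-0.58,1.91,-0.15,0],[-0.58,1.91,-0.15,0],[-0.58,1.91,-0.15,0]]' 0; python3 -m inch '[[0,0,0.8,0],[0,0,2,0],[0.3,-1,2,0],[0.58,-1.91,2,0],[0.58,-1.91,2,0],[0.58,-1.91,2,0],[0.58,-1.91,2,0],[0.58,-1.91,2,0]]' 0; python3 look.py 2
```

```text
time: 5.35
ee_pos: [0.5226, -0.0616, 0.0653]
tcp_rot: [179.9, 0.1, 106.8]
wrist_force: [-0.8, -1.5, 8.6]
opening: 0.0001
grasp_force: 4.4
time: 6.35
ee_pos: [0.5276, -0.0803, 0.0838]
tcp_rot: [-180.0, -0.0, 106.8]
wrist_force: [0.4, -0.2, 0.5]
opening: 0.0
grasp_force: 0.0
wrist worm_top {'point': [279.6, 240.7], 'score': 0.56} [ 0.5246 -0.0703  0.058 ]
wrist find nut {'point': [277.6, 116.3], 'score': 0.65} [ 0.5073 -0.0159  0.05  ]
top worm_top {'point': [328.0, 260.2], 'score': 0.86} [ 0.5297 -0.0721  0.058 ]
top find nut {'point': [289.9, 279.3], 'score': 0.9} [ 0.5046 -0.0136  0.05  ]
scene worm_top {'point': [217.5, 201.7], 'score': 0.62} [ 0.5177 -0.0747  0.058 ]
scene handle {'point': [145.3, 245.9], 'score': 0.87} [ 0.5654 -0.1994  0.04  ]
scene find nut {'point': [248.2, 195.0], 'score': 0.59} [ 0.5059 -0.0188  0.05  ]
6.75 [ 0.52759728 -0.08044582  0.08379151] [-1.79999397e+02  4.64209441e-04  1.06806760e+02] [-0.27284965 -0.04518876  0.46713667]
```

```bash
for i in 1 ; do python3 -m inch '[[0,0,-1.6,0],[0,0,-2.05,0],[0,0,-2.05,0],[-0.15,0.48,-2.05,0],[-0.29,0.96,-2.05,0],[-0.44,1.43,-2.05,0],[-0.58,1.91,-2.05,0],[-0.58,1.91,-2.05,0]]' 0; python3 -m inch '[[0,0,0.8,0],[0,0,2.05,0],[0.3,-1,2.05,0],[0.58,-1.91,2.05,0],[0.58,-1.91,2.05,0],[0.58,-1.91,2.05,0],[0.58,-1.91,2.05,0],[0.58,-1.91,2.05,0]]' 0;done
python3 - <<'E'
from h import *
a=cv2.imread("pics/wrist2.png");c=bot.camera("wrist");b=c["img"][:,:,::-1];
s=lambda i:cv2.resize(i[30:270,170:390],None,fx=1.8,fy=1.8,interpolation=cv2.INTER_CUBIC)
cv2.imwrite("pics/cmp.png",np.hstack([s(a),s(b)]))
E
```

```text
time: 7.95
ee_pos: [0.5224, -0.0619, 0.065]
tcp_rot: [179.9, 0.1, 106.8]
wrist_force: [-5.5, -1.5, 18.9]
opening: -0.0001
grasp_force: 9.6
time: 8.95
ee_pos: [0.5276, -0.0803, 0.0838]
tcp_rot: [-180.0, -0.0, 106.8]
wrist_force: [-0.1, 0.9, 0.1]
opening: -0.0001
grasp_force: 0.0
```

View pics/cmp.png

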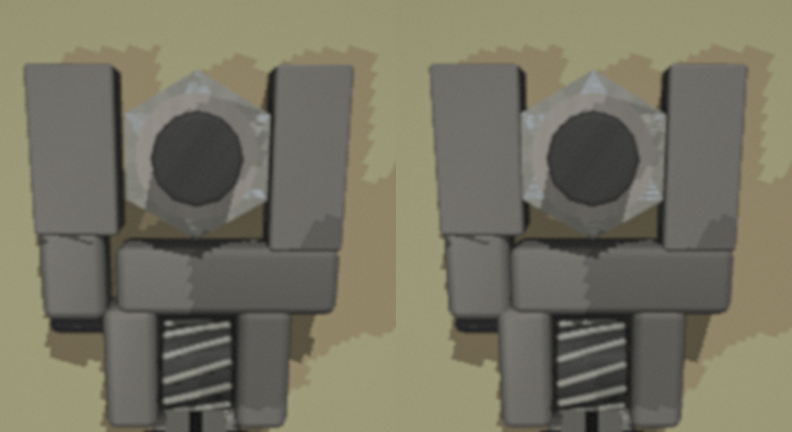

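The jaw (left) has closed visibly, from 122 to 525 (=129) in the crop. Extra strokes only skid, so I'll add two more.

```bash
for i in 1 2; do python3 -m inch '[[0,0,-1.6,0],[0,0,-2.05,0],[0,0,-2.05,0],[-0.15,0.48,-2.05,0],[-0.29,0.96,-2.05,0],[-0.44,1.43,-2.05,0],[-0.58,1.91,-2.05,0],[-0.58,1.91,-2.05,0]]' 0; python3 -m inch '[[0,0,0.8,0],[0,0,2.05,0],[0.3,-1,2.05,0],[0.58,-1.91,2.05,0],[0.58,-1.91,2.05,0],[0.58,-1.91,2.05,0],[0.58,-1.91,2.05,0],[0.58,-1.91,2.05,0]]' 0;done
python3 - <<'E'
from h import *
a=cv2.imread("pics/wrist2.png");c=bot.camera("wrist");b=c["img"][:,:,::-1];
s=lambda i:cv2.resize(i[30:270,170:390],None,fx=1.8,fy=1.8,interpolation=cv2.INTER_CUBIC)
cv2.imwrite("pics/cmp2.png",np.hstack([s(a),s(b)]))
E
```

```text
time: 10.0
ee_pos: [0.5237, -0.0624, 0.0653]
tcp_rot: [179.7, 0.2, 106.8]
wrist_force: [1.2, -5.4, 16.8]
opening: 0.0003
grasp_force: 8.1
time: 11.0
ee_pos: [0.5276, -0.0803, 0.0838]
tcp_rot: [-180.0, -0.0, 106.8]
wrist_force: [0.4, 0.4, 0.3]
opening: 0.0001
grasp_force: 0.0
time: 12.0
ee_pos: [0.5238, -0.0624, 0.0654]
tcp_rot: [179.7, 0.3, 106.8]
wrist_force: [2.2, -4.6, 16.7]
opening: -0.0001
grasp_force: 7.9
time: 13.0
ee_pos: [0.5276, -0.0803, 0.0838]
tcp_rot: [-180.0, -0.0, 106.8]
wrist_force: [0.6, -0.9, 0.4]
opening: 0.0002
grasp_force: 0.0
```

View pics/cmp2.png

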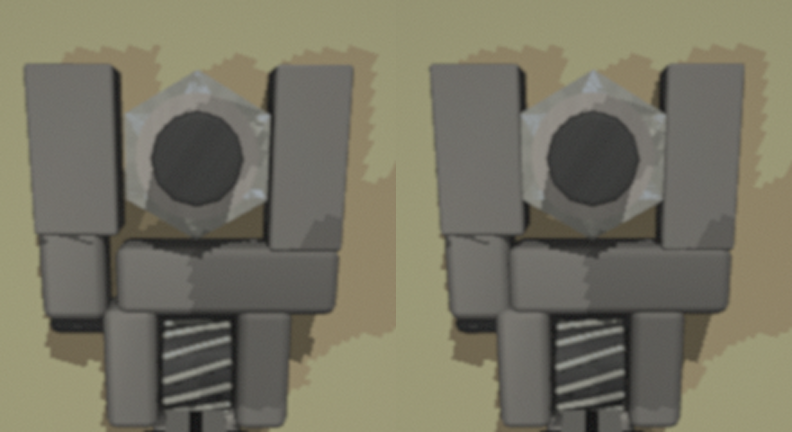

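Both jaws now sit against the nut and the last strokes skidded, with a 5 N drag and no further motion. Next I'll go to the +x side of the handle, about 195 mm from the nut.

```bash
python3 -m inch '[[0,0,3,0],[2.5,-3.7,3,0],[5,-7.4,3,0],[7.25,-11.1,3,0],[7.25,-11.1,1,0],[7.25,-11.1,-2,0],[7.25,-11.1,-4,0],[7.25,-11.1,-4,0]]' 0 && python3 look.py 3
```

```text
time: 14.05
ee_pos: [0.5991, -0.191, 0.0422]
tcp_rot: [-179.9, -0.1, 106.8]
wrist_force: [0.7, -0.2, 0.6]
opening: -0.0
grasp_force: 0.0
wrist handle {'point': [190.8, 276.3], 'score': 0.59} [ 0.5625 -0.1981  0.04  ]
top worm_top {'point': [327.2, 261.3], 'score': 0.95} [ 0.5281 -0.0708  0.058 ]
top handle {'point': [403.5, 237.1], 'score': 0.96} [ 0.5625 -0.195   0.04  ]
top find nut {'point': [287.5, 277.3], 'score': 0.7} [ 0.5078 -0.0102  0.05  ]
scene worm_top {'point': [219.9, 203.3], 'score': 0.71} [ 0.5238 -0.0722  0.058 ]
scene handle {'point': [146.3, 247.7], 'score': 0.77} [ 0.5703 -0.1984  0.04  ]
scene find nut {'point': [248.9, 192.6], 'score': 0.68} [ 0.4991 -0.0155  0.05  ]
14.45 [ 0.600482   -0.19152784  0.04460541] [1.79944072e+02 4.13688172e-02 1.06810161e+02] [-0.49751651  0.96218387 -0.45210661]
```

```bash
python3 -m inch '[[-1,-0.3,0,0],[-2.05,-0.7,0,-3],[-3.1,-1.1,0,-7],[-4.2,-1.5,0,-10],[-5.3,-1.7,0,-13],[-6.5,-1.9,0,-17],[-7.6,-2.05,0,-20],[-7.6,-2.05,0,-20]]' 0 && python3 look.py 4
```

```text
time: 15.65
ee_pos: [0.5234, -0.2122, 0.0441]
tcp_rot: [180.0, 0.0, 86.8]
wrist_force: [0.7, 0.7, -0.8]
opening: -0.0003
grasp_force: 0.0
wrist handle {'point': [215.7, 270.4], 'score': 0.87} [ 0.4967 -0.2053  0.04  ]
top worm_top {'point': [329.8, 275.1], 'score': 0.67} [ 0.5074 -0.0731  0.058 ]
top handle {'point': [417.7, 277.8], 'score': 0.91} [ 0.4985 -0.2095  0.04  ]
top find nut {'point': [288.5, 276.5], 'score': 0.87} [ 0.5089 -0.0118  0.05  ]
scene worm_top {'point': [212.3, 199.2], 'score': 0.93} [ 0.5072 -0.0809  0.058 ]
scene handle {'point': [137.8, 222.0], 'score': 0.67} [ 0.4992 -0.2042  0.04  ]
scene find nut {'point': [248.4, 194.0], 'score': 0.85} [ 0.503  -0.0176  0.05  ]
16.05 [ 0.52419792 -0.21188822  0.04364168] [-1.79985415e+02 -2.59879223e-03  8.68326482e+01] [0.41696328 0.44936543 0.1294642 ]
```

View pics/top4.png

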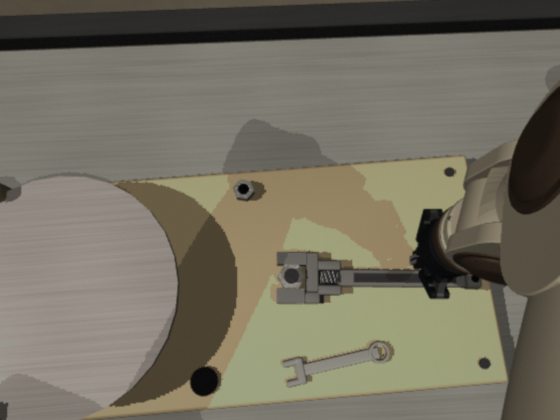

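The top view shows the wrench rotated about 20°, the handle now level in the picture at (418,278), still around the nut at (290,276), bystanders untouched. Continuing to about 33–34° of handle turn.

```bash
python3 -m inch '[[-0.85,-0.05,0,-2.5],[-1.7,-0.05,0,-5],[-2.55,-0.05,0,-7.5],[-3.4,0,0,-10],[-4,0.1,0,-12],[-4.7,0.15,0,-13.5],[-4.7,0.15,0,-13.5],[-4.7,0.15,0,-13.5]]' 0 && python3 -m inch '[[1,0,0,0],[3,0,0,0],[4,0,4,0],[4,0,9,0],[4,0,14,0],[4,0,14,0],[4,0,14,0],[4,0,14,0]]' 0; python3 look.py 5
python3 - <<'E'
from h import *
a=cv2.imread("pics/top5.png");cv2.imwrite("pics/top5c.png",cv2.resize(a[220:400,250:500],None,fx=3,fy=3,interpolation=cv2.INTER_CUBIC))
E
```

```text
time: 17.25
ee_pos: [0.4767, -0.2104, 0.0437]
tcp_rot: [-179.9, 0.0, 73.3]
wrist_force: [-0.1, -0.1, 0.2]
opening: -0.0001
grasp_force: 0.1
time: 18.25
ee_pos: [0.5167, -0.2102, 0.182]
tcp_rot: [-179.8, -0.0, 73.3]
wrist_force: [0.4, 0.2, -0.7]
opening: 0.0001
grasp_force: 0.0
wrist worm_top {'point': [178.8, 16.1], 'score': 0.9} [ 0.4908 -0.0702  0.058 ]
wrist handle {'point': [196.6, 204.9], 'score': 0.92} [ 0.4519 -0.196   0.04  ]
top worm_top {'point': [328.5, 282.1], 'score': 0.81} [ 0.4971 -0.0704  0.058 ]
top handle {'point': [413.8, 308.2], 'score': 0.7} [ 0.4536 -0.1981  0.04  ]
top find nut {'point': [290.0, 278.0], 'score': 0.75} [ 0.5066 -0.0139  0.05  ]
scene worm_top {'point': [215.8, 193.4], 'score': 0.74} [ 0.4922 -0.0713  0.058 ]
scene handle {'point': [138.8, 206.5], 'score': 0.76} [ 0.4543 -0.1983  0.04  ]
scene find nut {'point': [253.4, 194.6], 'score': 0.69} [ 0.5081 -0.0102  0.05  ]
18.65 [ 0.51703286 -0.21043982  0.18366626] [-1.79988888e+02 -2.42345411e-05  7.33051981e+01] [-0.05395465  1.33474107 -0.4198846 ]
```

View pics/top5c.png

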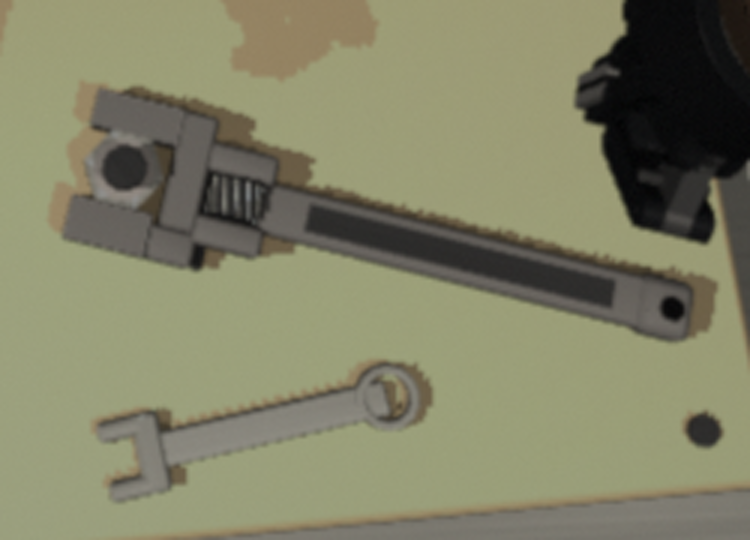

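The crop shows the wrench at about 34° of turn, its jaws around the nut at (124,165) and the spanner clear of it. One close look will confirm the nut's angle and fit.

```bash
python3 -m inch '[[-0.6,4,0,0],[-1.2,8,0,0],[-1.8,11,0,0],[-2.4,13.4,-1.4,0],[-2.4,13.4,-4,0],[-2.4,13.4,-6,0],[-2.4,13.4,-6,0],[-2.4,13.4,-6,0]]' 0
python3 - <<'E'
from h import *
o=bot.get_obs();c=bot.camera("wrist")
cv2.imwrite("pics/w6.png",cv2.resize(c["img"][0:300,130:430,::-1],None,fx=2,fy=2,interpolation=cv2.INTER_CUBIC))
E
```

```text
time: 19.85
ee_pos: [0.4934, -0.0766, 0.1247]
tcp_rot: [179.9, -0.0, 73.3]
wrist_force: [-0.6, 0.5, -0.0]
opening: -0.0003
grasp_force: 0.0
```

View pics/w6.png

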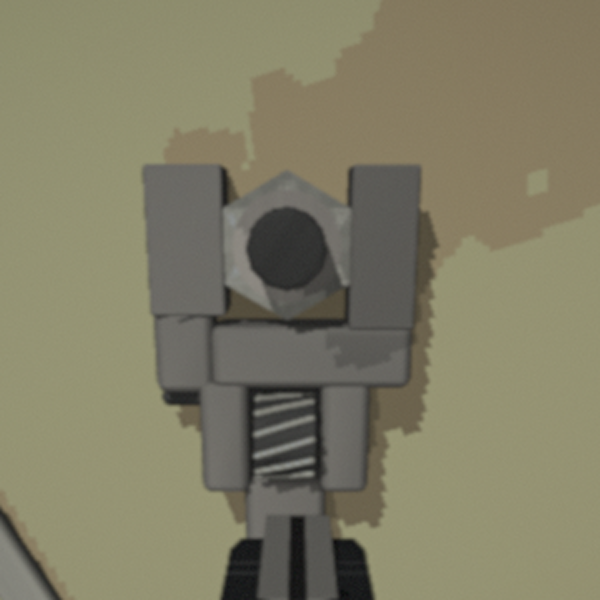

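The nut at (287,245) sits square and snug between the jaws. It has turned with the tool frame by about 33°. Handing in.

```bash
python3 -c "
from workcell import bot
print(bot.job_done())"
```

```text
the job is handed in; nothing more can be done
None
```

I closed the jaws snugly on the nut using the worm and turned the nut about 33° clockwise, as measured in the camera images. The wrench is still on the nut, the arm is clear, and the job is handed in; no verdict came back.

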